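# Hang the ear defenders on the bench rail, up against the stop

### The job

Put the ear defenders away: hang them by their headband over the bar of the bench rail, one cup on each side of it, then slide them along the bar until you feel the headband touch the large wooden stop disc, and leave them hanging there. Do not drop them, and leave the other things on the bench where they are.

Things in the scene. Friction and masses are not known exactly. Their poses are not given: they have to be found in the camera images.
- muffs: Rigid ear defenders, 0.2-0.4 kg, grey cups, black headband arching up; at the start they stand on their cups. Origin midway between the cups at their undersides; x from cup to cup, y along the band's width, z up to the crown. Mirror-symmetric in x and y. Overall 140 (x) x 62 (y) x 145.5 mm high. Cups 76 mm high, 62 mm wide in y, clear gap of 66 mm between their cushions (x -33 to 33).
- crown (a point): Centre of the underside of the headband's crown (128.5 mm above the origin of the ear defenders, same axes), which rests on the bar. Crown: a rubber pad 44 (x) x 30 (y) x 12 mm under a band 26 mm wide and 5 mm thick, z 128.5 to 145.5 mm: grip the pad's sides from above, 30 mm apart in y. Past x = +-22 mm pad and band slope down at about 32 degrees.
- rail: Bench rail, fixed: base board 60 x 400 x 14 mm, two wooden posts 30 (x) x 20 (y) mm at y = +-180 mm, not rising above the bar, and a horizontal steel bar, 22 mm diameter, 400 mm long, along the rail's y axis; bar axis 149 mm, bar top 160 mm above the table. Origin on the table under the bar's middle, z up.
- stop: The large wooden stop disc fixed on the bar, 60 mm diameter, 14 mm thick along the bar (y). Origin: its centre, on the bar's axis; y along the bar. It sits 70 to 115 mm from the bar's middle, on either side. Touching it, the middle of the crown pad is 22 mm from this point along the bar.
- ring: A small black rubber ring fixed on the bar towards its other end, 34 mm diameter, 8 mm thick along the bar (y). Origin: its centre, on the bar's axis. Not the stop.
- glue: Bystander: glue bottle, 60 mm diameter, 170 mm tall, origin under its centre.
- bits: Bystander: wooden block 70 by 170 by 30 mm with three router bits standing in it, 77 mm high in all; origin under its centre.
- template: Bystander: flat white triangular template frame, 150 by 120 by 8 mm, origin near its middle, on its underside.
- offcut_a: Bystander: light wood offcut 50 by 160 by 30 mm, origin under its centre.
- offcut_b: Bystander: dark wood offcut 60 by 140 by 22 mm, origin under its centre.
- tin: Bystander: open steel tin, 84 mm diameter, 100 mm tall, origin under its centre.
Not all that is in view belongs to the job. What is shaped like the muffs but turquoise or yellow is not meant.

How it is judged:
At the end, for the whole second after the job is handed in: Ear defenders hanging at rest, crown pad on the bar (within 25 mm of its axis, pad underside 150 to 170 mm above the table), within 0.3 rad of upright and of square to the bar, crown middle at most 30 mm along the bar from the centre of the large stop disc (22 mm is touching) (x of crown in the frame of rail between -0.025 and 0.025 m and z of crown in the frame of rail between 0.15 and 0.17 m and y of crown in the frame of stop between -0.03 and 0.03 m and angle between muffs's own z axis and vertical below 0.3 rad and angle between the y axis of muffs and the y axis of rail, either way round below 0.3 rad and linear speed of muffs below 0.02 m/s and angular speed of muffs below 0.2 rad/s).
It fails at once if the ear defenders are dropped (faster than 0.6 m/s with no finger on them) (linear speed of muffs above 0.6 m/s and contact force between the fingers and muffs below 0.02 N).
It fails at once if a bystander is moved by more than 30 mm (distance of any of glue, bits, template, offcut_a, offcut_b, tin from where it was at the start of the episode above 0.03 m).
It also fails if it takes over 48 s, if anything falls off the work surface, if the arm or the gripper's body presses on something with over 40 N, if the wrist force passes 120 N, or if a joint passes its speed limit or range.

### The arm

A 6-joint arm with a two-finger parallel gripper is mounted at the origin on the work surface. World frame = base frame: x ahead of the robot, y to its left, z up, the work surface at z = 0. Lengths are in m, angles in rad, forces in N, time in s.
With the tool pointing down it reaches from about 0.35 to 0.8 m from the base axis. Payload 7.3 kg.
Tool frame: the origin (TCP) lies on the front face of the gripper's body, between the roots of the fingers; the fingertips stand 73 mm ahead of it and the grasp point (between the pads) lies 54 mm ahead of it; z points along the fingers, y is the line along which they close (so a half turn about z gives the same grasp; the last joint's range is limited). The gripper opens to 85 mm and grips with 20 to 120 N. Pads are 22 mm wide; open, the fingers measure 114 mm over their backs; the gripper's body (76 mm by 85 mm) begins 54 mm behind the grasp point. The pads swing forward as they close: fully open they stand 13 mm farther back than shut.
Start: joints at [1.051, 0.342, 1.524, -0, 1.275, -0.146], TCP at [0.192, 0.489, 0.304] pointing down, gripper open.
Joint ranges: [-2.53, 2.53], [-0.77, 2.02], [0.04, 2.7], [-1, 4.14], [0.28, 2.66], [-3.11, 3.11]. Speed limits (rad/s): [2.57, 2.57, 3.14, 3.14, 3.14, 3.14].

### API

Orientations are given as [roll, pitch, yaw] about the fixed x, y, z axes, in that order (R = Rz(yaw) Ry(pitch) Rx(roll)).
In Python, from workcell import arm gives the robot as it stands. The module is installed in compiled form; this text tells all that it offers.
- The arm moves only by the tool send_rows, never from a script. Its argument "commands" is a list of rows, each a list of 3 entries, a list of its own where there are three numbers: the shift along the tool's x, y, z scaled (see below), then the turn, a rotation vector about the tool's x, y, z scaled (see below), then the closure, from -1 (fully open) to 1 (shut). In form: [[[dx, dy, dz], [rx, ry, rz], gripper], ...]. A call has 1 to 10 rows; each row shifts and turns the commanded pose from where the row before left it, along the tool's axes as they then stand; what a row does not reach is not made up. The controller multiplies each number of a shift by 0.12 m and each number of a turn by 60 degrees. A row lasts 1/10 s, in which the tool goes at most 50 mm and 8.59 degrees, less where a joint would pass 70% of its speed; a pose out of reach is approached as far as the arm can. A call with a number of a shift or a turn outside -1 to 1 is refused whole. A call with a gripper value outside its range is refused whole. The fingers move at their own pace and stop on an object; the grip force is fixed at half the most. Time passes only in rows, so rows that do not move let the fingers close. It gives the time, the measured TCP pose, the force, the opening and the grip force at its end, in the units of the state.
- arm.observe(): the state, without advancing time (a new reading comes with each control period).
- arm.capture(name): name is "scene" or "top" or "wrist"; returns a dict with "image" (384x512x3 uint8, red, green, blue), "vfov" (degrees; the focal length in pixels is half the picture's height over the tangent of half this angle, whatever the lens; pixels are square), "cx", "cy" (the principal point, pixels), "pose" (4x4, takes a point from camera to world coordinates). Camera axes: x right, y down, z forward; pixel columns grow to the right and rows downward; lengths in m; the calibration is good to about 2 mm. The wrist camera is an equidistant fisheye: a pixel r from the principal point sees the ray r / f radians off the axis. A picture is of the moment at which its call begins. There is no depth.
- arm.sign_off(): hands the job in; it is judged then, once.
The state is a dict: "clock": time; "qpos": joint angles; "joint_velocities": joint speeds; "joint_efforts": joint torques, N m; "tcp_pos": TCP position; "orientation": TCP orientation; "ft_force": force on the tool from outside, world axes, zero at the start; "torque": the same for the moment, N m; "gripper_width": finger opening in m; "gripper_force": force on a finger pad.
Only numpy, scipy, OpenCV 4.12 (cv2) and the standard library are available. Lean on these libraries where they do the work, as an engineer would, in place of code of your own. Each camera call takes 0.05 s, during which the arm holds its last target. There are 200 camera calls.

## Working session

There is one attempt and no reset: what is moved stays moved. The work goes in short steps, Python scripts to look and compute and a tool call to move; the robot and the scene stay as the last step left them, time stands still between calls to the robot, and variables do not carry over. Pictures are saved under pics/ and viewed, at most 10 in all, crops included, and the job is handed in when it is done.

Besides the shell and the picture viewer there is one more tool, called by a JSON object that holds its "op" and its "data". send_rows: Moves the arm, as the interface text tells. Its arguments: {"type":"object","properties":{"commands":{"type":"array","items":{"type":"array"}}},"required":["commands"]}

```bash
mkdir -p pics; cat > h.py <<'E'
import numpy as np, cv2, json
from workcell import arm
def cap(n,f):
    c=arm.capture(n); cv2.imwrite(f'pics/{f}.png',c['image'][:,:,::-1])
    json.dump({k:(np.array(c[k]).tolist()) for k in('vfov','cx','cy','pose')},open(f'pics/{f}.json','w'))
def ray(f,u,v,fish=False):
    c=json.load(open(f'pics/{f}.json')); F=192/np.tan(np.radians(c['vfov'])/2)
    x,y=(u-c['cx']),(v-c['cy']); P=np.array(c['pose'])
    if fish:
        r=np.hypot(x,y); t=r/F; d=np.array([x/r*np.sin(t),y/r*np.sin(t),np.cos(t)])
    else: d=np.array([x/F,y/F,1]); d/=np.linalg.norm(d)
    return P[:3,3],P[:3,:3]@d
def tri(*rs):
    A=sum(np.eye(3)-np.outer(d,d) for o,d in rs); b=sum((np.eye(3)-np.outer(d,d))@o for o,d in rs)
    p=np.linalg.solve(A,b); return p.round(4),[round(float(np.linalg.norm(np.cross(p-o,d))),4) for o,d in rs]
def atz(r,z): o,d=r; return (o+d*(z-o[2])/d[2]).round(4)
E
python3 - <<'E'
from h import *
cap('scene','s0');cap('top','t0');cap('wrist','w0')
a=[cv2.imread(f'pics/{n}.png') for n in('s0','t0')]
print(arm.observe())
for n in('s0','t0'):
    cv2.imwrite(f'pics/{n}b.png',cv2.resize(cv2.imread(f'pics/{n}.png'),(800,600),interpolation=cv2.INTER_CUBIC))
    print(json.load(open(f'pics/{n}.json')))
E
```

```text
{'clock': 0.15, 'qpos': array([ 1.05101188e+00,  3.42563157e-01,  1.52475376e+00, -4.37545027e-07,
        1.27539196e+00, -1.46005352e-01]), 'joint_velocities': array([ 0.00056197, -0.00326416, -0.00351003, -0.00086515, -0.00062255,
       -0.00063137]), 'joint_efforts': array([ 1.24955175e-03, -4.33906245e+01, -2.46149057e+01, -2.32801494e-04,
        5.64992923e-03,  2.62250569e-05]), 'tcp_pos': array([0.19157938, 0.48858479, 0.30340061]), 'orientation': array([-3.14048825e+00, -1.61981319e-04,  2.76781359e+00]), 'ft_force': array([-0.49287229, -0.96976765,  0.64904289]), 'torque': array([-0.09168626, -0.02544221,  0.03040601]), 'gripper_force': 0.0, 'gripper_width': 0.08504991487778876}
{'vfov': 54.602465362361656, 'cx': 249.20270115252538, 'cy': 192.40672841977656, 'pose': [[0.8300112729212819, 0.34470794430365526, -0.4384720287059844, 0.9832462684093416], [0.5576083799033058, -0.4953485314237126, 0.6661101463556771, -0.6767079041032454], [0.012416983740186991, -0.7973746080421167, -0.6033569034696435, 0.733295662379024], [0.0, 0.0, 0.0, 1.0]]}
{'vfov': 57.867000880228666, 'cx': 257.9633517157041, 'cy': 188.65522569123377, 'pose': [[0.024818190677001615, -0.9817663839018064, 0.1884643861632495, 0.3372955819113236], [-0.9995881624015159, -0.02708753021904261, -0.009474771416384047, -0.013766256875728288], [0.014407046827169909, -0.1881516227594195, -0.9820343190819334, 1.028149415883052], [0.0, 0.0, 0.0, 1.0]]}
```

View pics/s0b.png

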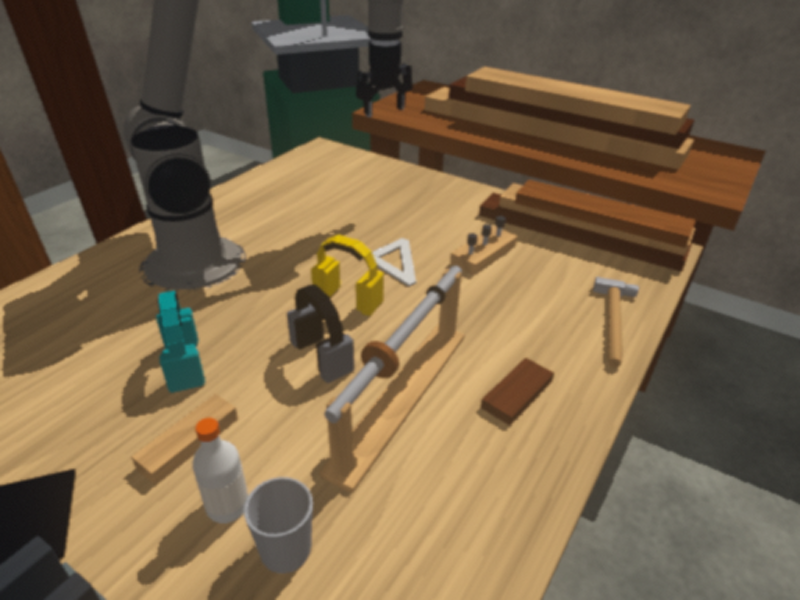

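View pics/t0b.png

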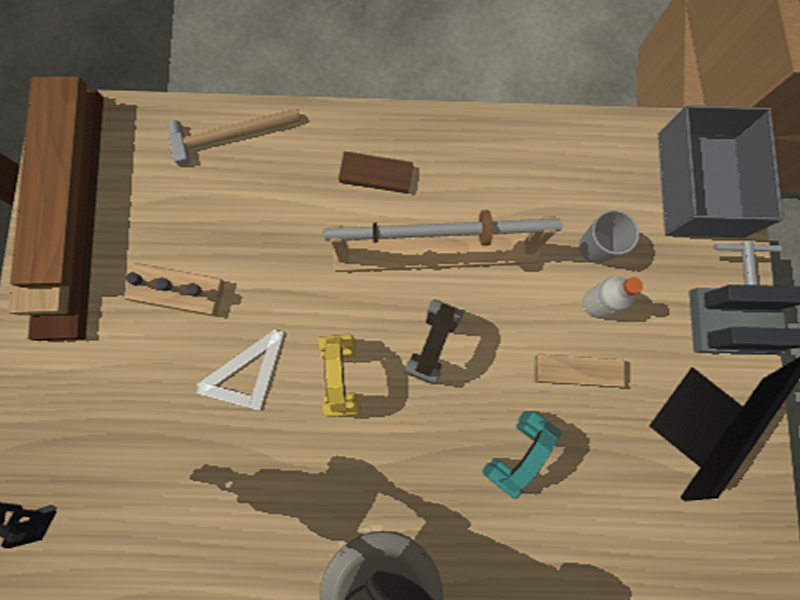

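The scene view shows the grey and black muffs at about (322,330), the bar from (333,410) to (455,270), the stop at (380,358) and the ring at (436,294). In the top view the muffs are at (435,342), the stop at (487,228) and the ring at (376,232). I'll enlarge both.

```bash
python3 - <<'E'
import cv2
for n,(x,y) in {'t0':(200,125),'s0':(175,155)}.items():
    i=cv2.imread(f'pics/{n}.png')[y:y+120,x:x+160]
    cv2.imwrite(f'pics/{n}c.png',cv2.resize(i,(800,600),interpolation=cv2.INTER_CUBIC))
E
```

```text
(no output)
```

View pics/t0c.png

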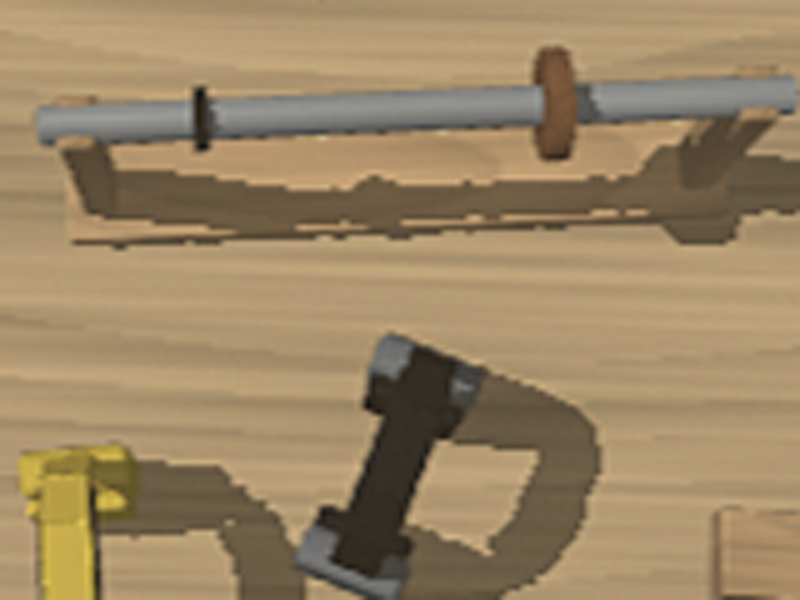

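View pics/s0c.png

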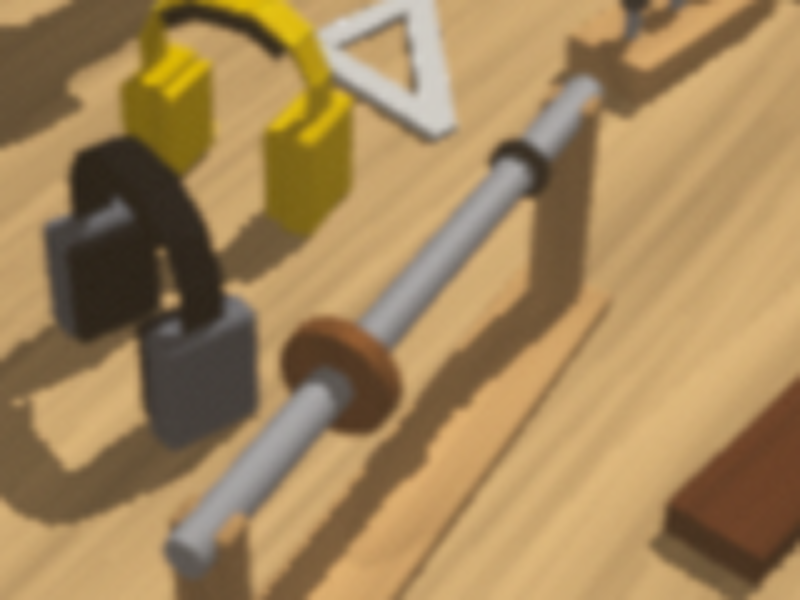

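In the top crop, the bar ends are at (38,125) and (795,93), the stop at (554,103), the ring at (201,118), and the far cup's top corners at (390,335) and (485,375). In the scene crop, the bar ends are at (585,88) and (188,550), the stop at (342,375), the ring at (521,167), and the near cup's top corners at (255,300) and (145,335).

```bash
cat >> h.py <<'E'
T=lambda x,y:ray('t0',200+x/5,125+y/5)
S=lambda x,y:ray('s0',175+x/5,155+y/5)
E
python3 - <<'E'
from h import *
for n,a,b in [('bar+y',(38,125),(585,88)),('bar-y',(795,93),(188,550)),('stop',(554,103),(342,375)),('ring',(201,118),(521,167)),('cupA',(390,335),(255,300)),('cupB',(485,375),(145,335)),('band hi/crown', (393,460),(118,150))]:
    print(n,*tri(T(*a),S(*b)))
print('band ends T z.145',atz(T(393,460),.145))
for p in [(297,565),(400,597)]: print('nearcup',atz(T(*p),.076))
for p in [(390,335),(485,375)]: print('farcup',atz(T(*p),.076))
for p in [(378,500),(423,512),(397,415),(440,430)]: print('band edges',atz(T(*p),.14))
E
```

```text
bar+y [0.6059 0.1128 0.1493] [0.0003, 0.0003]
bar-y [ 0.6356 -0.2849  0.1523] [0.0021, 0.0021]
stop [ 0.6267 -0.1586  0.1488] [0.001, 0.001]
ring [0.6131 0.0279 0.1486] [0.001, 0.001]
cupA [ 0.5127 -0.0773  0.081 ] [0.0021, 0.0021]
cupB [ 0.4879 -0.1326  0.0847] [0.0022, 0.0022]
band hi/crown [ 0.4317 -0.0789  0.1488] [0.0034, 0.0034]
band ends T z.145 [ 0.4346 -0.0768  0.145 ]
nearcup [ 0.3836 -0.0302  0.076 ]
nearcup [ 0.3679 -0.0865  0.076 ]
farcup [ 0.5121 -0.079   0.076 ]
farcup [ 0.4909 -0.1322  0.076 ]
band edges [ 0.4145 -0.0697  0.14  ]
band edges [ 0.409  -0.0928  0.14  ]
band edges [ 0.4585 -0.0789  0.14  ]
band edges [ 0.4513 -0.1011  0.14  ]
```

```bash
cat >> h.py <<'E'
from scipy.spatial.transform import Rotation as Ro
def plan(p,yaw,n):
    s=arm.observe(); R0=Ro.from_euler('xyz',s['orientation']); R1=Ro.from_euler('xyz',[np.pi,0,yaw])
    d=R0.inv().apply(np.array(p)-s['tcp_pos']); r=(R0.inv()*R1).as_rotvec()
    print('t',s['clock'],'tcp',s['tcp_pos'].round(4),'rpy',s['orientation'].round(4),'w',round(s['gripper_width'],4),'F',s['ft_force'].round(2))
    print('shift(mm)',(d*1e3).round(1),'units total',(d/.12).round(3),'per row',(d/.12/n).round(3),'turn/row',(r/np.radians(60)/n).round(4))
E
python3 - <<'E'
from h import *
plan([.436,-.083,.30],np.pi-.345,16)
E
```

```text
t 0.15 tcp [0.1916 0.4886 0.3034] rpy [-3.1405e+00 -2.0000e-04  2.7678e+00] w 0.085 F [-0.49 -0.97  0.65]
shift(mm) [-436.3 -442.9    3.8] units total [-3.635 -3.691  0.032] per row [-0.227 -0.231  0.002] turn/row [-0.0001 -0.     -0.0017]
```

{"op": "send_rows", "data": {"commands": [[[-0.227,-0.231,0],[0,0,-0.0017],-1],[[-0.227,-0.231,0],[0,0,-0.0017],-1],[[-0.227,-0.231,0],[0,0,-0.0017],-1],[[-0.227,-0.231,0],[0,0,-0.0017],-1],[[-0.227,-0.231,0],[0,0,-0.0017],-1],[[-0.227,-0.231,0],[0,0,-0.0017],-1],[[-0.227,-0.231,0],[0,0,-0.0017],-1],[[-0.227,-0.231,0],[0,0,-0.0017],-1]]}}

```text
clock: 0.95
tcp_pos: [0.3155, 0.2021, 0.3039]
orientation: [3.141, 0.0, 2.782]
ft_force: [1.2, 1.1, 0.1]
gripper_width: 0.0856
gripper_force: 0.0
```

{"op": "send_rows", "data": {"commands": [[[-0.227,-0.231,0],[0,0,-0.0017],-1],[[-0.227,-0.231,0],[0,0,-0.0017],-1],[[-0.227,-0.231,0],[0,0,-0.0017],-1],[[-0.227,-0.231,0],[0,0,-0.0017],-1],[[-0.227,-0.231,0],[0,0,-0.0017],-1],[[-0.227,-0.231,0],[0,0,-0.0017],-1],[[-0.227,-0.231,0],[0,0,-0.0017],-1],[[-0.227,-0.231,0],[0,0,-0.0017],-1],[[0,0,0],[0,0,0],-1],[[0,0,0],[0,0,0],-1]]}}

```text
clock: 1.95
tcp_pos: [0.4428, -0.0803, 0.3034]
orientation: [3.141, -0.002, 2.794]
ft_force: [0.1, 0.7, -0.3]
gripper_width: 0.0852
gripper_force: 0.0
```

```bash
python3 - <<'E'
from h import *
cap('wrist','w1')
plan([.436,-.083,.30],np.pi-.345,1)
print(json.load(open('pics/w1.json')))
cv2.imwrite('pics/w1b.png',cv2.resize(cv2.imread('pics/w1.png'),(800,600),interpolation=cv2.INTER_CUBIC))
E
```

```text
t 2.0 tcp [ 0.4426 -0.0795  0.3035] rpy [ 3.1412e+00 -1.4000e-03  2.7957e+00] w 0.0855 F [0.21 0.27 0.28]
shift(mm) [ 5.  -5.5  3.5] units total [ 0.042 -0.046  0.029] per row [ 0.042 -0.046  0.029] turn/row [ 0.0004 -0.0014 -0.0008]
{'vfov': 65.70646984690485, 'cx': 253.9004518861059, 'cy': 187.53055289699472, 'pose': [[0.340372931859896, 0.8933593560442105, 0.29335188464601886, 0.36713641162485794], [0.9402903875625589, -0.3235517347404176, -0.1056799981260326, -0.05377717009710832], [0.0005042960939644344, 0.31180656810711826, -0.9501454676894004, 0.37340926108170724], [0.0, 0.0, 0.0, 1.0]]}
```

View pics/w1b.png

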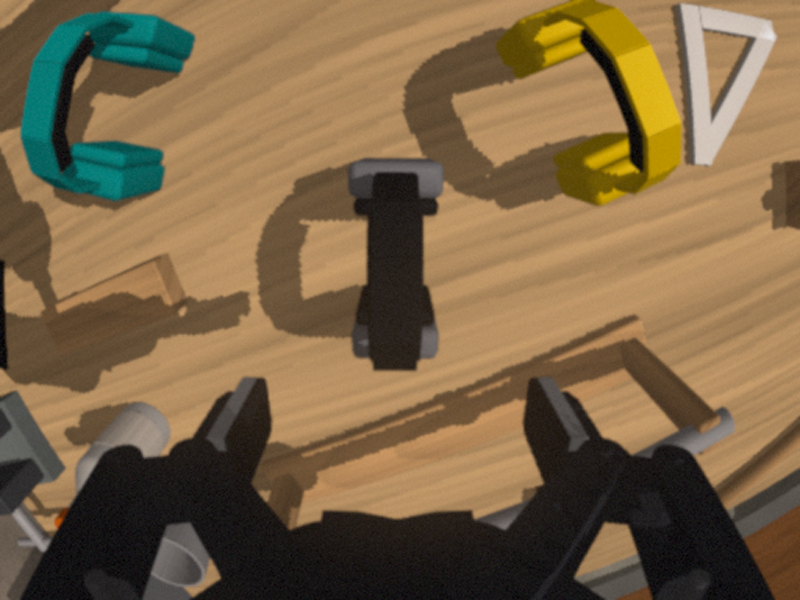

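The wrist view shows the band running vertically at column 396, the same column as the principal point and the midpoint between the fingers, so yaw and sideways position are right. The near cup's outer top edge is at row 160.

```bash
python3 - <<'E'
from h import *
k=1.5625
W=lambda x,y:ray('w1',x/k,y/k,True)
print('cup corners near',atz(W(350,161),.076),atz(W(441,161),.076))
print('tri near', tri(W(350,161),T(400,597)),tri(W(441,161),T(297,565)))
for v in (230,260,290): print('band',v,atz(W(369,v),.1455),atz(W(423,v),.1455))
m=(atz(W(350,161),.076)+atz(W(441,161),.076))/2
for y in(-.34,-.36): print('crown',m+.07*np.array([np.cos(y),np.sin(y),0]))
E
```

```text
cup corners near [ 0.3661 -0.0847  0.076 ] [ 0.3857 -0.0305  0.076 ]
tri near (array([ 0.3668, -0.0849,  0.084 ]), [0.0012, 0.0012]) (array([ 0.3846, -0.0304,  0.0765]), [0.001, 0.001])
band 230 [ 0.4018 -0.0809  0.1455] [ 0.4109 -0.0556  0.1455]
band 260 [ 0.4162 -0.0863  0.1455] [ 0.4255 -0.0606  0.1455]
band 290 [ 0.4311 -0.092   0.1455] [ 0.4406 -0.0658  0.1455]
crown [ 0.44189283 -0.0809441   0.076     ]
crown [ 0.44141278 -0.0822592   0.076     ]
```

```bash
python3 - <<'E'
from h import *
plan([.439,-.0805,.2005],np.pi-.345,5)
E
```

```text
t 2.0 tcp [ 0.4426 -0.0795  0.3035] rpy [ 3.1412e+00 -1.4000e-03  2.7957e+00] w 0.0855 F [0.21 0.27 0.28]
shift(mm) [  2.9  -2.2 103. ] units total [ 0.024 -0.018  0.858] per row [ 0.005 -0.004  0.172] turn/row [ 0.0001 -0.0003 -0.0002]
```

{"op": "send_rows", "data": {"commands": [[[0.005,-0.003,0.172],[0,0,0],-1],[[0.005,-0.003,0.172],[0,0,0],-1],[[0.005,-0.003,0.172],[0,0,0],-1],[[0.005,-0.003,0.172],[0,0,0],-1],[[0.005,-0.003,0.172],[0,0,0],-1],[[0,0,0],[0,0,0],-1],[[0,0,0],[0,0,0],-1],[[0,0,0],[0,0,0],-1]]}}

```text
clock: 2.8
tcp_pos: [0.4401, -0.0803, 0.2019]
orientation: [3.141, 0.002, 2.797]
ft_force: [0.2, -0.7, -0.1]
gripper_width: 0.0853
gripper_force: 0.0
```

{"op": "send_rows", "data": {"commands": [[[0,0,0.015],[0,0,0],-1],[[0,0,0],[0,0,0],1],[[0,0,0],[0,0,0],1],[[0,0,0],[0,0,0],1],[[0,0,0],[0,0,0],1],[[0,0,0],[0,0,0],1],[[0,0,0],[0,0,0],1],[[0,0,0],[0,0,0],1],[[0,0,0],[0,0,0],1],[[0,0,0],[0,0,0],1]]}}

```text
clock: 3.8
tcp_pos: [0.4398, -0.0806, 0.1993]
orientation: [3.141, 0.001, 2.796]
ft_force: [0.2, 2.5, 5.4]
gripper_width: 0.0286
gripper_force: 60.3
```

{"op": "send_rows", "data": {"commands": [[[0,0,-0.08],[0,0,0],1],[[0,0,-0.08],[0,0,0],1],[[0,0,-0.17],[0,0,0],1],[[0,0,-0.2],[0,0,0],1],[[0,0,-0.2],[0,0,0],1],[[0,0,-0.2],[0,0,0],1],[[0,0,-0.2],[0,0,0],1],[[0,0,-0.2],[0,0,0],1],[[0,0,-0.2],[0,0,0],1],[[0,0,-0.12],[0,0,0],1]]}}

```text
clock: 4.8
tcp_pos: [0.4396, -0.0807, 0.3993]
orientation: [3.142, 0.003, 2.796]
ft_force: [0.6, 0.4, -2.9]
gripper_width: 0.0281
gripper_force: 59.8
```

```bash
python3 - <<'E'
from h import *
cap('wrist','w2');cap('scene','s2')
plan([.6194,-.063,.400],np.pi+.0746,8)
a=cv2.imread('pics/w2.png'); b=cv2.imread('pics/s2.png')[70:270,120:387]
cv2.imwrite('pics/w2b.png',np.hstack([cv2.resize(a,(400,300)),cv2.resize(b,(400,300))]))
E
```

```text
t 4.9 tcp [ 0.44   -0.0808  0.3992] rpy [-3.1416  0.0045  2.7963] w 0.028 F [ 0.28  0.02 -2.92]
shift(mm) [-1.628e+02  7.750e+01 -1.000e-01] units total [-1.357  0.646 -0.   ] per row [-0.17   0.081 -0.   ] turn/row [-0.0001  0.0005 -0.0501]
```

View pics/w2b.png

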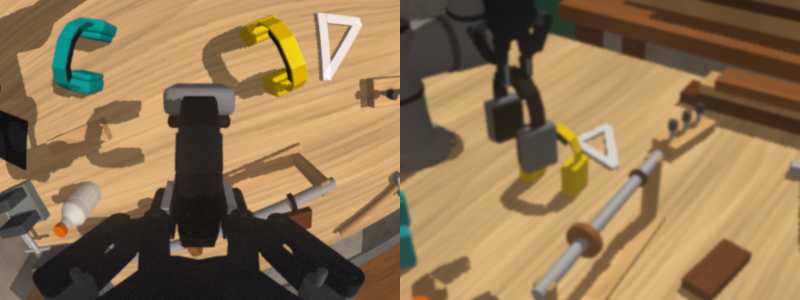

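The muffs hang upright in the gripper, one cup visible on each side. Next I turn them square to the bar and then move over it.

{"op": "send_rows", "data": {"commands": [[[0,0,0],[0,0,-0.08],1],[[0,0,0],[0,0,-0.08],1],[[0,0,0],[0,0,-0.08],1],[[0,0,0],[0,0,-0.08],1],[[0,0,0],[0,0,-0.08],1],[[0,0,0],[0,0,0],1]]}}

```text
clock: 5.5
tcp_pos: [0.4393, -0.0805, 0.396]
orientation: [3.141, -0.002, -3.067]
ft_force: [0.3, 0.5, -2.8]
gripper_width: 0.0286
gripper_force: 59.8
```

{"op": "send_rows", "data": {"commands": [[[-0.1,0.003,0],[0,0,0],1],[[-0.15,0.004,0],[0,0,0],1],[[-0.18,0.004,0],[0,0,0],1],[[-0.18,0.004,0],[0,0,0],1],[[-0.18,0.004,0],[0,0,0],1],[[-0.18,0.004,0],[0,0,0],1],[[-0.18,0.004,0],[0,0,0],1],[[-0.15,0.004,0],[0,0,0],1],[[-0.13,0.004,0],[0,0,0],1],[[-0.07,0.003,0],[0,0,0],1]]}}

```text
clock: 6.5
tcp_pos: [0.6204, -0.0625, 0.3955]
orientation: [3.141, -0.001, -3.069]
ft_force: [-0.6, -0.4, -3.3]
gripper_width: 0.0287
gripper_force: 59.7
```

```bash
python3 - <<'E'
from h import *
cap('wrist','w3');cap('scene','s3');cap('top','t3')
plan([.6194,-.063,.240],np.pi+.0746,8)
b=cv2.imread('pics/s3.png')[20:260,160:480]; a=cv2.imread('pics/t3.png')[50:290,150:470]
cv2.imwrite('pics/v3.png',np.hstack([cv2.resize(a,(400,300)),cv2.resize(b,(400,300))]))
E
```

```text
t 6.65 tcp [ 0.6191 -0.0627  0.396 ] rpy [ 3.1411e+00 -1.3000e-03 -3.0685e+00] w 0.0284 F [-1.1  -0.47 -3.39]
shift(mm) [ -0.5  -0.4 156. ] units total [-0.004 -0.003  1.3  ] per row [-0.001 -0.     0.163] turn/row [ 0.0001 -0.0002 -0.0002]
```

View pics/v3.png

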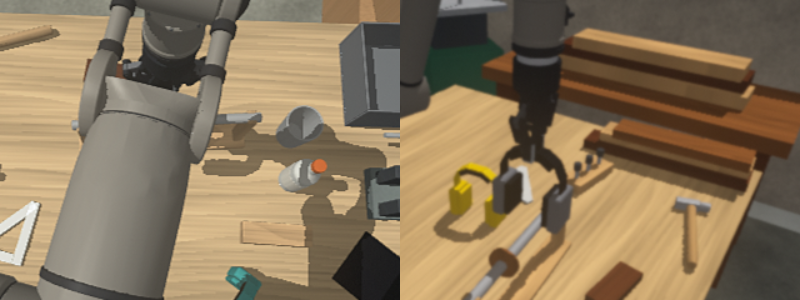

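In the scene view the cups stand on either side of the bar, clear of the stop and the ring. Lowering now.

{"op": "send_rows", "data": {"commands": [[[0,0,0.08],[0,0,0],1],[[0,0,0.14],[0,0,0],1],[[0,0,0.17],[0,0,0],1],[[0,0,0.17],[0,0,0],1],[[0,0,0.17],[0,0,0],1],[[0,0,0.17],[0,0,0],1],[[0,0,0.15],[0,0,0],1],[[0,0,0.1],[0,0,0],1],[[0,0,0.06],[0,0,0],1],[[0,0,0.03],[0,0,0],1]]}}

```text
clock: 7.65
tcp_pos: [0.6186, -0.0629, 0.2477]
orientation: [3.141, -0.0, -3.068]
ft_force: [-0.1, 0.1, -2.0]
gripper_width: 0.0283
gripper_force: 59.7
```

{"op": "send_rows", "data": {"commands": [[[0,0,0.03],[0,0,0],1],[[0,0,0.02],[0,0,0],1],[[0,0,0.02],[0,0,0],1],[[0,0,0.0],[0,0,0],1],[[0,0,0],[0,0,0],1]]}}

```text
clock: 8.15
tcp_pos: [0.6189, -0.0629, 0.2399]
orientation: [3.142, 0.0, -3.068]
ft_force: [0.0, -0.3, -3.7]
gripper_width: 0.0283
gripper_force: 59.7
```

{"op": "send_rows", "data": {"commands": [[[0,0,0.02],[0,0,0],1],[[0,0,0.02],[0,0,0],1],[[0,0,0.01],[0,0,0],1],[[0,0,0.0],[0,0,0],1],[[0,0,0],[0,0,0],1]]}}

```text
clock: 8.65
tcp_pos: [0.6189, -0.0628, 0.2337]
orientation: [3.141, -0.0, -3.068]
ft_force: [-0.4, 0.8, -3.5]
gripper_width: 0.0283
gripper_force: 59.7
```

{"op": "send_rows", "data": {"commands": [[[0,0,0.01],[0,0,0],1],[[0,0,0.01],[0,0,0],1],[[0,0,0.0],[0,0,0],1],[[0,0,0],[0,0,0],1]]}}

```text
clock: 9.05
tcp_pos: [0.619, -0.0629, 0.2323]
orientation: [-3.141, 0.001, -3.068]
ft_force: [-3.2, -0.2, 4.8]
gripper_width: 0.0284
gripper_force: 64.5
```

The wrist force changed sign, so the pad is resting on the bar. Releasing now.

{"op": "send_rows", "data": {"commands": [[[0,0,0],[0,0,0],0.2],[[0,0,0],[0,0,0],0.1],[[0,0,0],[0,0,0],-0.1],[[0,0,0],[0,0,0],-0.1],[[0,0,0],[0,0,0],-0.1],[[0,0,0],[0,0,0],-0.1],[[0,0,0],[0,0,0],-0.1]]}}

```text
clock: 9.75
tcp_pos: [0.6188, -0.0628, 0.2312]
orientation: [3.141, -0.0, -3.068]
ft_force: [-0.3, 0.4, 0.1]
gripper_width: 0.0471
gripper_force: 0.0
```

{"op": "send_rows", "data": {"commands": [[[0,0,-0.1],[0,0,0],-0.1],[[0,0,-0.2],[0,0,0],-0.1],[[0,0,-0.1],[0,0,0],-0.1],[[0,0,0],[0,0,0],-0.1],[[0,0,0],[0,0,0],-0.1]]}}

```text
clock: 10.25
tcp_pos: [0.6187, -0.0628, 0.2792]
orientation: [3.142, 0.0, -3.068]
ft_force: [-0.1, 1.1, 0.3]
gripper_width: 0.0468
gripper_force: 0.0
```

```bash
python3 - <<'E'
from h import *
cap('wrist','w4');cap('scene','s4')
plan([.6194,-.063,.240],np.pi+.0746,8)
b=cv2.imread('pics/s4.png')[110:260,200:400]; a=cv2.imread('pics/w4.png')
cv2.imwrite('pics/v4.png',np.hstack([cv2.resize(a,(400,300)),cv2.resize(b,(400,300))]))
E
```

```text
t 10.35 tcp [ 0.6184 -0.0628  0.2783] rpy [ 3.1410e+00 -1.7000e-03 -3.0681e+00] w 0.047 F [ 0.71  0.88 -0.59]
shift(mm) [-1.  -0.3 38.3] units total [-0.008 -0.003  0.319] per row [-0.001 -0.     0.04 ] turn/row [ 0.0001 -0.0002 -0.0001]
```

View pics/v4.png

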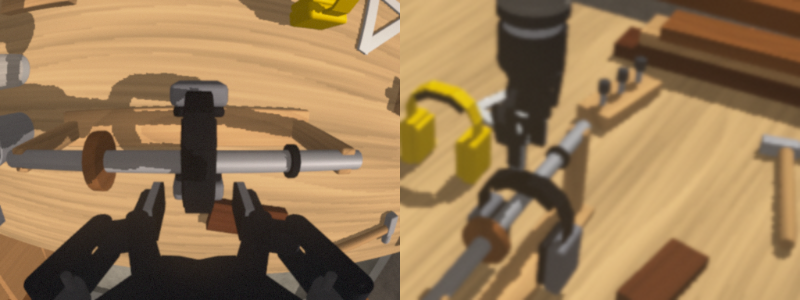

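The muffs hang over the bar between the stop (left, (97,160)) and the ring (right, (292,160)). Now I shift toward the ring side, close the fingers and lower them, then push.

{"op": "send_rows", "data": {"commands": [[[0,0.1,0],[0,0,0],1],[[0,0.15,0],[0,0,0],1],[[0,0.12,0],[0,0,0],1],[[0,0.05,0],[0,0,0],1],[[0,0,0],[0,0,0],1],[[0,0,0],[0,0,0],1],[[0,0,0.1],[0,0,0],1],[[0,0,0.14],[0,0,0],1],[[0,0,0.08],[0,0,0],1],[[0,0,0],[0,0,0],1]]}}

```text
clock: 11.35
tcp_pos: [0.6143, -0.0129, 0.2386]
orientation: [3.141, -0.004, -3.069]
ft_force: [-0.4, 0.2, 0.1]
gripper_width: 0.0
gripper_force: 0.0
```

{"op": "send_rows", "data": {"commands": [[[0,0,0.01],[0,0,0],1],[[0,-0.06,0.01],[0,0,0],1],[[0,-0.06,0],[0,0,0],1],[[0,-0.04,0],[0,0,0],1],[[0,-0.03,0],[0,0,0],1]]}}

```text
clock: 11.85
tcp_pos: [0.6169, -0.0362, 0.2388]
orientation: [-3.141, 0.001, -3.069]
ft_force: [0.2, 0.8, -0.2]
gripper_width: -0.0001
gripper_force: 0.0
```

{"op": "send_rows", "data": {"commands": [[[0,-0.03,0.005],[0,0,0],1],[[0,-0.04,0.005],[0,0,0],1],[[0,-0.04,0],[0,0,0],1],[[0,-0.04,0],[0,0,0],1],[[0,-0.04,0],[0,0,0],1],[[0,-0.04,0],[0,0,0],1],[[0,-0.04,0],[0,0,0],1],[[0,-0.04,0],[0,0,0],1]]}}

```text
clock: 12.65
tcp_pos: [0.62, -0.0716, 0.2384]
orientation: [3.14, 0.002, -3.067]
ft_force: [0.5, 5.3, 5.9]
gripper_width: 0.0
gripper_force: 3.5
```

{"op": "send_rows", "data": {"commands": [[[0,-0.03,0],[0,0,0],1],[[0,-0.03,0],[0,0,0],1],[[0,-0.03,0],[0,0,0],1]]}}

```text
clock: 12.95
tcp_pos: [0.6208, -0.0823, 0.2384]
orientation: [3.14, 0.002, -3.067]
ft_force: [0.4, 4.8, 5.4]
gripper_width: 0.0004
gripper_force: 3.5
```

```bash
python3 - <<'E'
from h import *
cap('wrist','w5');cap('scene','s5')
b=cv2.imread('pics/s5.png')[130:250,200:360]; a=cv2.imread('pics/w5.png')[60:300,96:416]
cv2.imwrite('pics/v5.png',np.hstack([cv2.resize(a,(400,300)),cv2.resize(b,(400,300),interpolation=cv2.INTER_CUBIC)]))
E
```

```text
(no output)
```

View pics/v5.png

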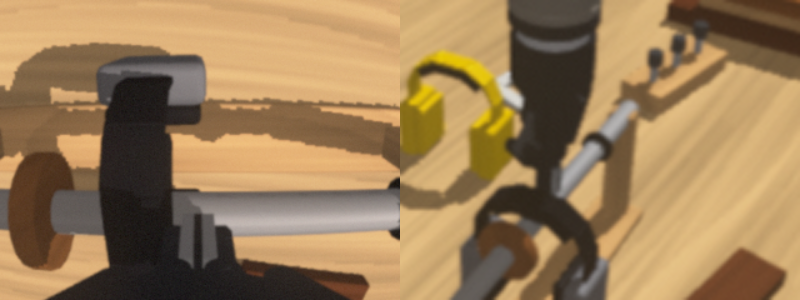

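The wrist view shows the pad tipping slightly as it is pushed, with the cups lagging. I'll back off to let it settle, go 3 mm lower and push more slowly.

{"op": "send_rows", "data": {"commands": [[[0,0.03,0],[0,0,0],1],[[0,0.05,0],[0,0,0],1],[[0,0,0.015],[0,0,0],1],[[0,0,0.012],[0,0,0],1],[[0,0,0],[0,0,0],1],[[0,0,0],[0,0,0],1],[[0,0,0],[0,0,0],1],[[0,0,0],[0,0,0],1]]}}

```text
clock: 13.85
tcp_pos: [0.6196, -0.0737, 0.2341]
orientation: [3.142, 0.0, -3.068]
ft_force: [-0.3, 0.5, -0.9]
gripper_width: 0.0002
gripper_force: 0.0
```

{"op": "send_rows", "data": {"commands": [[[0,-0.03,0],[0,0,0],1],[[0,-0.03,0],[0,0,0],1],[[0,-0.02,0],[0,0,0],1],[[0,-0.02,0],[0,0,0],1],[[0,-0.02,0],[0,0,0],1]]}}

```text
clock: 14.35
tcp_pos: [0.6207, -0.088, 0.2341]
orientation: [3.141, 0.0, -3.068]
ft_force: [-0.3, 2.4, 0.3]
gripper_width: -0.0002
gripper_force: 1.1
```

Contact is gentler now (2.4 N, almost no lift). Pushing on.

{"op": "send_rows", "data": {"commands": [[[0,-0.02,0],[0,0,0],1],[[0,-0.02,0],[0,0,0],1],[[0,-0.02,0],[0,0,0],1],[[0,-0.02,0],[0,0,0],1]]}}

```text
clock: 14.75
tcp_pos: [0.6214, -0.0977, 0.2341]
orientation: [3.141, 0.0, -3.068]
ft_force: [0.6, 2.5, 1.5]
gripper_width: -0.0
gripper_force: 1.1
```

{"op": "send_rows", "data": {"commands": [[[0,-0.015,0],[0,0,0],1],[[0,-0.015,0],[0,0,0],1]]}}

```text
clock: 14.95
tcp_pos: [0.6217, -0.1013, 0.2341]
orientation: [3.141, 0.0, -3.068]
ft_force: [-1.0, 2.1, 0.0]
gripper_width: 0.0002
gripper_force: 1.1
```

{"op": "send_rows", "data": {"commands": [[[0,-0.015,0],[0,0,0],1],[[0,-0.015,0],[0,0,0],1]]}}

```text
clock: 15.15
tcp_pos: [0.6219, -0.1048, 0.2341]
orientation: [3.141, 0.0, -3.068]
ft_force: [-0.5, 2.7, 0.3]
gripper_width: -0.0
gripper_force: 1.1
```

{"op": "send_rows", "data": {"commands": [[[0,-0.012,0],[0,0,0],1],[[0,-0.012,0],[0,0,0],1]]}}

```text
clock: 15.35
tcp_pos: [0.6222, -0.1077, 0.2341]
orientation: [3.142, 0.0, -3.068]
ft_force: [-0.1, 2.1, -0.4]
gripper_width: -0.0002
gripper_force: 1.2
```

{"op": "send_rows", "data": {"commands": [[[0,-0.012,0],[0,0,0],1],[[0,-0.012,0],[0,0,0],1]]}}

```text
clock: 15.55
tcp_pos: [0.6225, -0.1096, 0.234]
orientation: [3.139, 0.0, -3.068]
ft_force: [0.2, 9.5, 2.1]
gripper_width: -0.0001
gripper_force: 4.6
```

The force jumped to 9.5 N at y = -0.110. With the crown one finger half-width plus 15 mm away, that puts it against the stop. Backing off slowly and rising.

{"op": "send_rows", "data": {"commands": [[[0,0.015,0],[0,0,0],1],[[0,0.03,0],[0,0,0],1],[[0,0.1,0],[0,0,0],1],[[0,0.15,0],[0,0,0],1],[[0,0.1,-0.1],[0,0,0],1],[[0,0,-0.3],[0,0,0],1],[[0,0,-0.35],[0,0,0],1],[[0,0,-0.3],[0,0,0],1],[[0,0,0],[0,0,0],1],[[0,0,0],[0,0,0],1]]}}

```text
clock: 16.55
tcp_pos: [0.6188, -0.0622, 0.3617]
orientation: [-3.141, 0.003, -3.067]
ft_force: [-0.4, -0.2, 0.1]
gripper_width: 0.0002
gripper_force: 0.0
```

```bash
python3 - <<'E'
from h import *
cap('wrist','w6');cap('scene','s6')
b=cv2.imread('pics/s6.png')[155:275,175:335]; a=cv2.imread('pics/w6.png')[60:300,60:380]
cv2.imwrite('pics/v6.png',np.hstack([cv2.resize(x,(400,300),interpolation=cv2.INTER_CUBIC) for x in(a,b)]))
print(json.load(open('pics/w6.json'))['pose'])
E
```

```text
[[-0.07437031214470045, 0.9461322716945776, 0.31512343792481556, 0.5382850316726646], [0.9972301350482705, 0.07089402799284357, 0.02249654521376791, -0.06886573288941698], [-0.0010556624010609331, 0.3159236636483648, -0.9487840240665348, 0.4314648354480799], [0.0, 0.0, 0.0, 1.0]]
```

View pics/v6.png

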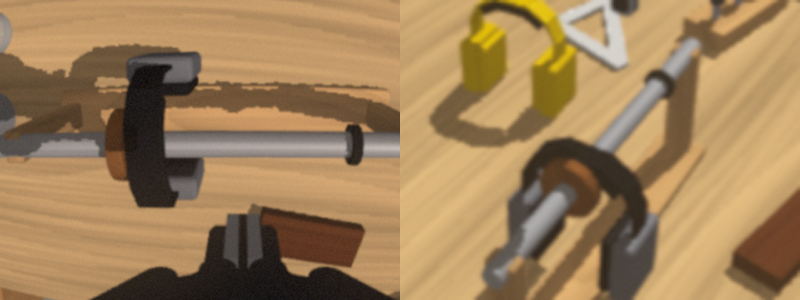

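The wrist view shows the band at columns 126–165 right beside the stop (left edge at 105). The scene view shows the muffs hanging over the bar against the disc.

```bash
python3 - <<'E'
from h import *
W=lambda x,y:ray('w6',60+x*.8,60+y*.8,True)
print('band',atz(W(126,143),.177),atz(W(165,143),.177),'pad edge at .167',atz(W(165,143),.167))
print('cups',atz(W(128,62),.1075),atz(W(200,62),.1075),atz(W(203,180),.1075))
print('stop edge',atz(W(105,145),.149)); s=arm.observe();print(s['clock'],s['tcp_pos'])
E
```

```text
band [ 0.6165 -0.1492  0.177 ] [ 0.6145 -0.1195  0.177 ] pad edge at .167 [ 0.6175 -0.1215  0.167 ]
cups [ 0.5623 -0.1695  0.1075] [ 0.5599 -0.1044  0.1075] [ 0.669  -0.0966  0.1075]
stop edge [ 0.6281 -0.1767  0.149 ]
16.65 [ 0.61843163 -0.06250354  0.3592522 ]
```

```bash
python3 -c "
from workcell import arm
print(arm.sign_off())"
```

```text
the job is handed in; nothing more can be done
None
```

The ear defenders hang upright over the bar with one cup on each side, pushed along until the force jumped at the stop disc; I measured the crown about 24 mm from the disc's centre (limit 30 mm), and I handed the job in at about 17 s without the arm touching any other object, though no verdict came back.

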